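Load the reference tray into the colour analyser

ROBOT

A 6-joint arm with a two-finger parallel gripper is mounted at the origin on the work surface. World frame = base frame: x ahead of the robot, y to its left, z up, the work surface at z = 0. Lengths are in m, angles in rad, forces in N, time in s.
With the tool pointing down it reaches from about 0.35 to 0.775 m from the base axis. Payload 7.3 kg.
Tool frame: the origin (TCP) lies at the centre of the arm's flange, where the gripper is bolted on; the fingertips stand 178 mm ahead of it and the grasp point (between the pads) lies 159 mm ahead of it (tip_extent is the distance from the TCP to the fingertips, in m); z points along the fingers, y is the line along which they close (so a half turn about z gives the same grasp; the last joint's range is limited). The gripper opens to 92 mm and grips with 3 to 60 N. Pads are 19 mm wide; open, the fingers measure 130 mm over their backs; the gripper's body (75 mm by 190 mm) begins 47 mm behind the grasp point.
Start: joints at [-1.465, 0.342, 1.524, -0, 1.275, -0.146], TCP at [0.131, -0.508, 0.405] pointing down, gripper open.
Joint ranges: [-2.53, 2.53], [-0.77, 2.02], [0.04, 2.7], [-1, 4.14], [0.28, 2.66], [-3.11, 3.11]. Speed limits (rad/s): [2.57, 2.57, 3.14, 3.14, 3.14, 3.14].

INTERFACE

Orientations are given as [roll, pitch, yaw] about the fixed x, y, z axes, in that order (R = Rz(yaw) Ry(pitch) Rx(roll)).
In Python, from cell import * gives the robot as it stands.
- The arm moves only by the tool arm_command, never from a script. Its arguments are lists of equal length, an entry for each row: "xyz": the shift along the world's x, y, z in mm, a list of three; "spin": the turn about the world's z in degrees. In form: {"xyz": [[tx, ty, tz], ...], "spin": [spin, ...]}. A call has 1 to 20 rows; each row shifts and turns the commanded pose from where the row before left it; what a row does not reach is not made up. A row lasts 1/10 s, in which the tool goes at most 50 mm and 8.59 degrees, less where a joint would pass 70% of its speed; a pose out of reach is approached as far as the arm can. A call with a gripper value outside its range is refused whole. "jaw" is the opening, from -1 (shut) to 1 (fully open), set as the call begins (left out, the last holds). The fingers move at their own pace and stop on an object; "squeeze" is the grip in N (left out, the last holds). Time passes only in rows, so rows that do not move let the fingers close. It gives the time, the measured TCP pose, the force, the opening and the grip force at its end, in the units of the state.
- observe(): the state, without advancing time (a new reading comes with each control period).
- read_camera(name): name is "side" or "top" or "wrist"; returns a dict with "img" (480x640x3 uint8, red, green, blue), "depth" (480x640 float32, m along the optical axis (not along the pixel's ray), 0 where there is no reading), "fx", "fy", "cx", "cy" (pixels), "world_from_camera" (4x4, takes a point from camera to world coordinates). Camera axes: x right, y up, looking along -z (the intrinsics and any distortion apply to the point x, -y, -z); pixel columns grow to the right and rows downward; lengths in m; the calibration is good to about 2 mm. A picture is of the moment at which its call begins.
- hand_in(): hands the job in; it is judged then, once.
The state is a dict: "time": time; "qpos": joint angles; "qvel": joint speeds; "joint_efforts": joint torques, N m; "tool_pos": TCP position; "tool_rot": TCP orientation; "contact_force": force on the tool from outside, world axes, zero at the start; "torque": the same for the moment, N m; "opening": finger opening in m; "grip_force": force on a finger pad.
Only numpy, scipy, OpenCV 4.12 (cv2) and the standard library are available. Lean on these libraries where they do the work, as an engineer would, in place of code of your own. Each camera call takes 0.05 s, during which the arm holds its last target. There are 200 camera calls.

TASK

Calibrate the coffee colour analyser: pick up the dark steel reference tray by its upright fin, set it on the sill of the analyser and slide it leading edge first into the bay, feeling it into line against the hidden side guides, until it is fully home against the stop at the back. Go gently so that nothing is ever forced, let go, and leave everything else on the bench as it stands.

Things in the scene. Friction and masses are not known exactly. Their poses are not given: they have to be found in the camera images.
- tray: Loose dark steel reference tray, 0.13 to 0.21 kg, white ceramic square in its top, flat on the bench at the start. Pan 90 long (x), 80 wide (y), 12 mm thick, leading (+x) corners rounded to 10 mm; behind it a tongue 36 wide, 8 thick, to x = -98 mm with an upright grip fin. Origin: centre of the pan's underside; +x from the fin to the leading edge (x = +45 mm), z up.
- fin_top (a point): Top of the tray's grip fin: an upright plate 30 long (tray x), 10 wide (tray y), its middle 80 mm behind the tray's origin, its top 60 mm above the tray's underside. Grip it from above across the 10 mm. It stays outside the bay when the tray is home. Axes as the tray's.
- analyser: Fixed black colour analyser, 190 mm wide (y). Origin: at bench level below the centre of the bay mouth; +x points into the bay, z up. Its deck is a slippery plate 15 mm thick from x = -50 to +230 mm. The housing's front face is at x = 0, its top 75 mm above the bench; the round optical head begins at x = 109 mm and reaches 150 mm. More than 25 N between tray and analyser spoils the run.
- sill (a point): Middle of the open sill, the part of the deck in front of the mouth, 50 long (x) by 190 mm wide, no side walls; this point is on its top, 15 mm above the bench, 25 mm in front of the mouth. The tray slides on this level right to the stop. Axes as the analyser's.
- mouth (a point): Centre of the bay mouth's lower edge, on the deck (15 mm above the bench). The mouth is 116 wide (y = -58 to +58 from here) and 22 mm high; the bay behind it is covered and cannot be seen into. Axes as the analyser's.
- bay (a point): Point on the deck 60 mm inside the bay, on its centre line. Hidden: two rigid slick side guides 83 mm apart (tray + 3 mm), parallel to x from 31 to 108 mm behind the mouth, flared to 102 mm apart at 11 mm behind it. Their common centre is up to 9 mm left or right of the bay's centre line, unmeasured: feel it. The rigid back stop's face is 80 to 96 mm behind the mouth, also unmeasured.
- seat_switch (a joint): Sprung feeler rod, 8 mm in diameter, in the middle of the hidden stop, 22 mm above the bench. It projects 8 mm towards the mouth and is pushed in by the tray's leading edge. Value in m: 0 = out, nothing there; 0.008 = fully in, tray against the stop. Its spring is very weak (at most 0.1 N) and does not push the tray back out.
- cup: White mug, 72 mm across, 60 mm high, loose; bystander. Origin: centre of its underside, z up.
- beaker: Clear glass beaker, 90 mm across, 120 mm high, loose; bystander. Origin: centre of its underside, z up.
- puck_a: Black stepped round lens cap, 48 mm across, 24 mm high, loose, at the robot's side of the bench; bystander. Origin: centre of its underside.
- puck_b: A second lens cap like puck_a, beyond the tray; bystander. Origin: centre of its underside.
- jar: Brown glass jar with a black lid, 64 mm across, 90 mm high, loose; bystander. Origin: centre of its underside, z up.
- brush: Bench brush lying at the right, loose; bystander. Origin: centre of its underside, handle to -x.
Things that resemble listed ones, but are neither listed nor needed, are in the scene too. Leave any orange or pink look-alike of the tray alone.

How it is judged:
On the way:
1. the tray lies flat on the sill with its leading edge inside the bay mouth (x of tray in the frame of analyser above -0.035 m and y of tray in the frame of analyser between -0.017 and 0.017 m and z of tray in the frame of analyser between 0.009 and 0.024 m).
At the end, for the whole second after the job is handed in: The tray is home in the bay: its leading edge within 2.5 mm of the hidden stop (seat switch pressed more than 5.5 of its 8 mm), lying flat on the deck (tilt under 0.06 rad, underside within 3 mm of the deck), in line with the bay within 0.09 rad, released and at rest (value of joint seat_switch above 0.0055 m and x of tray in the frame of analyser above 0.03 m and z of tray in the frame of analyser between 0.012 and 0.018 m and angle between tray's own z axis and vertical below 0.06 rad and angle between the x axis of tray and the x axis of analyser, either way round below 0.09 rad and linear speed of tray below 0.01 m/s); the robot touches nothing.
It fails at once if the tray is forced: more than 25 N between it and the analyser (contact force between tray and analyser above 25 N).
It fails at once if the arm or fingers press on the analyser with more than 15 N (contact force between any of the arm, the fingers and analyser above 15 N).
It fails at once if a bystander is moved by more than 20 mm (distance of any of cup, beaker, puck_a, puck_b, jar, brush from where it was at the start of the episode above 0.02 m).
It also fails if it takes over 61 s, if anything falls off the work surface, if the arm or the gripper's body presses on something with over 40 N, if the wrist force passes 120 N, or if a joint passes its speed limit or range.

## Working session

There is one attempt and no reset: what is moved stays moved. The work goes in short steps, Python scripts to look and compute and a tool call to move; the robot and the scene stay as the last step left them, time stands still between calls to the robot, and variables do not carry over. Pictures are saved under pics/ and viewed, at most 10 in all, crops included, and the job is handed in when it is done.

Besides the shell and the picture viewer there is one more tool, called after "Emit:" as name(argument=value, ...), one argument or row to a line, values as JSON. arm_command: Moves the arm, as the interface text tells. Its arguments: {"type":"object","properties":{"xyz":{"type":"array","items":{"type":"array","items":{"type":"number"}}},"spin":{"type":"array","items":{"type":"number"}},"jaw":{"type":"number"},"squeeze":{"type":"number"}},"required":["xyz","spin"]}

```bash
mkdir -p pics; ls; python3 - <<'E'
from cell import *
import numpy as np, cv2
for n in ["top","side"]:
    c=read_camera(n); np.savez(f"pics/{n}0.npz",**c)
    cv2.imwrite(f"pics/{n}0.png",c["img"][...,::-1])
    print(n,c["fx"],c["fy"],c["cx"],c["cy"],[k for k in c]);print(np.round(c["world_from_camera"],3))
print(observe())
E
```

```text
pics
top 437.67946478696445 437.67946478696445 312.9899591936194 235.14550236302537 ['img', 'depth', 'fx', 'fy', 'cx', 'cy', 'world_from_camera']
[[-0.004  0.997 -0.075  0.426]
 [-1.    -0.005 -0.008  0.121]
 [-0.009  0.075  0.997  1.497]
 [ 0.     0.     0.     1.   ]]
side 532.7557249898297 532.7557249898297 322.40314595604036 237.95396541213466 ['img', 'depth', 'fx', 'fy', 'cx', 'cy', 'world_from_camera']
[[-0.887  0.368 -0.278  0.131]
 [-0.461 -0.684  0.565  0.924]
 [ 0.018  0.63   0.776  1.156]
 [ 0.     0.     0.     1.   ]]
{'time': 0.1, 'qpos': array([-1.46499714e+00,  3.42660032e-01,  1.52490268e+00, -3.45257330e-05,
        1.27540184e+00, -1.45975007e-01]), 'qvel': array([-7.11678500e-04, -1.70328352e-03, -2.71224180e-03,  8.36788086e-04,
        4.22456555e-05, -9.58261081e-04]), 'joint_efforts': array([ 1.43660036e-03, -4.32005811e+01, -2.44693959e+01,  7.19862012e-02,
        5.25501603e-02, -5.29328952e-05]), 'tool_pos': array([ 0.13080691, -0.50832527,  0.40411723]), 'tool_rot': array([-3.14023054e+00, -1.66887735e-04,  2.51784151e-01]), 'contact_force': array([0.31023276, 0.14865955, 0.67501915]), 'torque': array([-0.00211329, -0.00030047, -0.0116915 ]), 'grip_force': 0.0, 'opening': 0.09178399706444937}
```

View pics/top0.png

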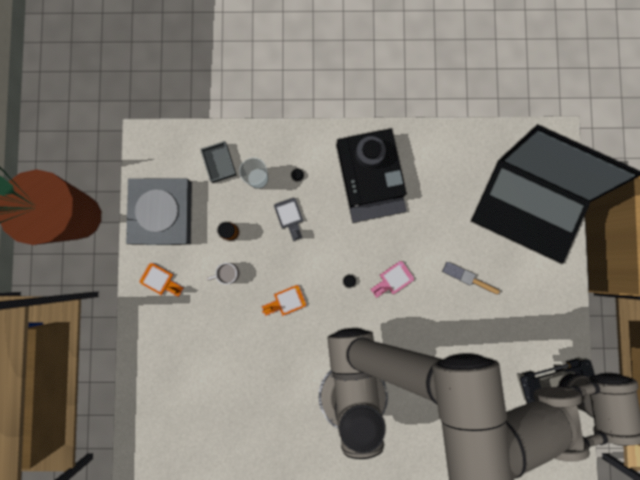

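View pics/side0.png

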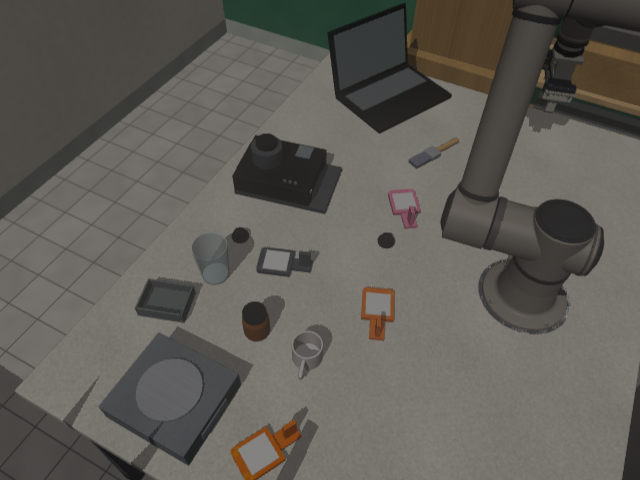

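The top view shows the tray's white square at about (289,213) with the fin at (296,235), the analyser at (372,175) and its sill at (379,212). In the side view the tray is at (277,262), its fin at (305,259) and the sill near (315,195). The orange and pink trays are decoys.

```bash
cat > h.py <<'E'
import numpy as np, cv2
def rays(c,uv):
    uv=np.atleast_2d(np.asarray(uv,float)); M=c["world_from_camera"]
    d=np.c_[(uv[:,0]-c["cx"])/c["fx"],-(uv[:,1]-c["cy"])/c["fy"],-np.ones(len(uv))]
    return M[:3,3],d@M[:3,:3].T
def plane(c,uv,z):
    o,d=rays(c,uv); return o+d*((z-o[2])/d[:,2])[:,None]
def cloud(c):
    v,u=np.mgrid[:480,:640]; o,d=rays(c,np.c_[u.ravel(),v.ravel()])
    P=o+d*c["depth"].reshape(-1,1); P[c["depth"].ravel()==0]=np.nan
    return P.reshape(480,640,3)
def tri(c1,p1,c2,p2):
    o1,d1=rays(c1,p1);o2,d2=rays(c2,p2)
    A=np.c_[d1[0],-d2[0]]; s=np.linalg.lstsq(A,o2-o1,rcond=None)[0]
    a=o1+s[0]*d1[0];b=o2+s[1]*d2[0]; return (a+b)/2,np.linalg.norm(a-b)
def rect(P):
    r=cv2.minAreaRect((P[:,:2]*1000).astype(np.float32)); return np.round(r[0],1),np.round(r[1],1),round(r[2],1)
def load(n): return dict(np.load(n))
E
python3 - <<'E'
from h import *
T=load("pics/top0.npz");S=load("pics/side0.npz")
box={"top":((255,190,315,245),(335,125,410,225)),"side":((250,240,320,280),(225,130,345,215))}
wc={}
for n,c in (("top",T),("side",S)):
    P=cloud(c);(a,b,e,f),(p,q,r,s)=box[n]
    Q=P[b:f,a:e]; I=c["img"][b:f,a:e].astype(int); 
    print(n,"bench z",np.nanmedian(P[300:330,200:240,2]) if n=="top" else np.nanmedian(P[320:350,200:230,2]))
    hi=(I.min(2)>150)&(np.ptp(I,2)<25)&(Q[...,2]<.03)&(Q[...,2]>.006)
    m=hi.astype(np.uint8); k,l,st,ce=cv2.connectedComponentsWithStats(m); j=1+st[1:,4].argmax()
    uv=np.argwhere(l==j)[:,::-1]+[a,b]; wc[n]=uv.mean(0)
    print(" white n",len(uv),wc[n],"z",np.median(Q[l==j][:,2]),rect(plane(c,uv,.012)), plane(c,wc[n],.012))
    fin=(Q[...,2]>.045)&(Q[...,2]<.075); F=Q[fin]
    print(" fin",len(F),np.argwhere(fin).mean(0)[::-1]+[a,b],F.mean(0),"zmax",np.percentile(F[:,2],[50,90,100]) if len(F) else 0,rect(F) if len(F)>3 else 0)
    A=P[q:s,p:r].reshape(-1,3)
    top=A[(A[:,2]>.068)&(A[:,2]<.082)]; si=A[(A[:,2]>.009)&(A[:,2]<.021)]
    print(" housing top",len(top),np.median(top[:,2]),rect(top)," sill",len(si),np.median(si[:,2]),rect(si))
    h=A[A[:,2]>.14]; print(" head",h.mean(0),rect(h))
print(tri(T,wc["top"],S,wc["side"]))
big=lambda c,a,b,e,f,k:cv2.resize(c["img"][b:f,a:e,::-1],None,fx=k,fy=k,interpolation=cv2.INTER_CUBIC)
t=big(T,255,115,415,250,4.5); cv2.imwrite("pics/topcrop.png",t[:600,:720])
cv2.imwrite("pics/sidecrop.png",big(S,220,125,350,285,3.7))
E
```

```text
top bench z -0.0006584679600343257
 white n 309 [288.03883495 212.93527508] z 0.01210613852015796 (array([614.8, 218.4]), array([62.4, 60.4]), 19.8) [[0.61488561 0.21842043 0.012     ]]
 fin 28 [294.64285714 233.57142857] [0.54037137 0.19357359 0.05847592] zmax [0.05884952 0.06161775 0.06432574] (array([540.9, 193.7]), array([29.8,  9.3]), 18.8)
 housing top 3106 0.0738629654462466 (array([760.7, -58.3]), array([231.6, 190.7]), 11.5)  sill 796 0.013491375589279486 (array([722.5, -65.6]), array([301.7, 190.4]), 11.3)
 head [ 0.79824143 -0.05026212  0.14831824] (array([798.8, -50.3]), array([56.8, 56.3]), 86.1)
side bench z 0.0007735976373439701Traceback (most recent call last):
  File "<stdin>", line 10, in <module>
ValueError: attempt to get argmax of an empty sequence
```

```bash
python3 - <<'E'
from h import *
T=load("pics/top0.npz");S=load("pics/side0.npz")
# side: white square, fin top, housing, head
c=S;P=cloud(c);a,b,e,f=250,240,320,280;Q=P[b:f,a:e];I=c["img"][b:f,a:e].astype(int)
m=((I.min(2)>125)&(np.ptp(I,2)<40)).astype(np.uint8);m=cv2.erode(m,np.ones((2,2)));k,l,st,ce=cv2.connectedComponentsWithStats(m)
for j in range(1,k):
    if st[j,4]>40:print(st[j],ce[j]+[a,b],np.median(Q[l==j][:,2]))
fin=(Q[...,2]>.045)&(Q[...,2]<.075);F=Q[fin];print("fin",len(F),F.mean(0),np.percentile(F[:,2],[50,90,100]))
top=F[F[:,2]>.055];print(rect(top),top[:,2].mean())
A=P[130:215,225:345].reshape(-1,3)
t=A[(A[:,2]>.068)&(A[:,2]<.082)&(A[:,0]>.6)];print("housing",np.median(t[:,2]),rect(t))
h=A[A[:,2]>.145];print("head",rect(h))
# analyser frame histogram of edges, both cameras, about first estimate
yaw=np.radians(11.4);R=np.array([[np.cos(yaw),np.sin(yaw)],[-np.sin(yaw),np.cos(yaw)]])
for n,c in (("top",T),("side",S)):
    P=cloud(c).reshape(-1,3);L=(P[:,:2]-[.648,-.0811])@R.T;z=P[:,2]
    g=(np.abs(L[:,1])<.085)
    x=L[g&(z>.065)&(z<.085)&(L[:,0]>-.05)&(L[:,0]<.1)][:,0];print(n,"front face x pct",np.percentile(x,[0,1,2,5])*1e3)
    s=g&(z>.008)&(z<.022)&(L[:,0]<-.005)&(L[:,0]>-.08);print(" sill front x",np.percentile(L[s][:,0],[0,2,5,95])*1e3,"z",np.median(z[s]))
    w=(z>.068)&(z<.082)&(L[:,0]>.01)&(L[:,0]<.21)&(np.abs(L[:,1])<.13);print(" y edges",np.percentile(L[w][:,1],[0,1,99,100])*1e3)
big=lambda c,a,b,e,f,k:cv2.resize(c["img"][b:f,a:e,::-1],None,fx=k,fy=k,interpolation=cv2.INTER_CUBIC)
cv2.imwrite("pics/sidecrop.png",big(S,220,125,350,285,3.7))
E
```

```text
[ 15  12  24  18 332] [276.12650602 260.43373494] nan
fin 76 [0.54115237 0.19269022 0.05671668] [0.05802909 0.06194213 0.06559429]
(array([542.1, 190.6]), array([29.1, 15.2]), 25.3) 0.05978643717635911
housing 0.07553009732002569 (array([762.8, -60.1]), array([234.1, 197.8]), 12.0)
head (array([800.4, -54.1]), array([57.1, 65.1]), 31.0)
top front face x pct [-0.88498391  0.12455112  0.94941005  3.6132866 ]
 sill front x [-76.4900688  -49.74089547 -48.38816492  -7.42896782] z 0.013452595285484259
 y edges [-95.32591385 -92.78749266  93.91265129  95.59215273]
side front face x pct [-3.16632796  0.43227568  0.81664698  2.96212775]
 sill front x [-50.3408812  -49.33544972 -48.19652588  -7.10972393] z 0.015294811560068178
 y edges [-101.77539979  -95.07303734   92.67578647   96.98223163]
```

View pics/sidecrop.png

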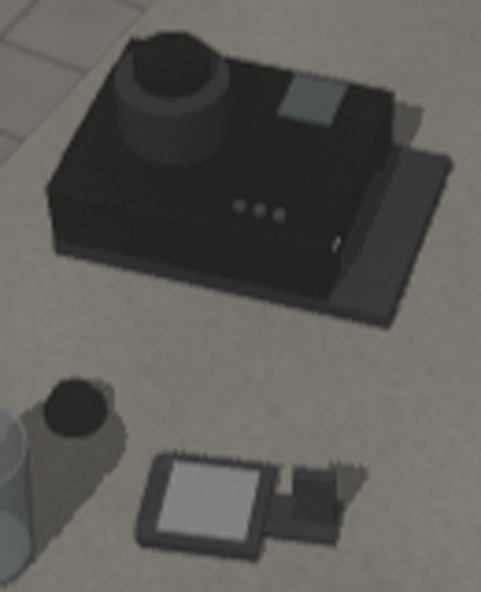

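The side crop confirms the picture: the sill runs along the analyser's right side, the tray's fin is at the right of the crop near (315,490), and nothing stands between tray and sill. The measurements agree between views: fin top (541,193,60) mm, tray yaw about 19°, analyser origin (648,-81) with yaw 11.4°, sill at z = 15. I'll move over the fin.

Emit:
arm_command(
  xyz=[
    [20.5, 35.1, 0],
    [20.5, 35.1, 0],
    [20.5, 35.1, 0],
    [20.5, 35.1, 0],
    [20.5, 35.1, 0],
    [20.5, 35.1, 0],
    [20.5, 35.1, 0],
    [20.5, 35.1, 0],
    [20.5, 35.1, 0],
    [20.5, 35.1, 0],
    [20.5, 35.1, 0],
    [20.5, 35.1, 0],
    [20.5, 35.1, 0],
    [20.5, 35.1, 0],
    [20.5, 35.1, 0],
    [20.5, 35.1, 0],
    [20.5, 35.1, 0],
    [20.5, 35.1, 0],
    [20.5, 35.1, 0],
    [20.5, 35.1, 0],
  ],
  spin=[0.23, 0.23, 0.23, 0.23, 0.23, 0.23, 0.23, 0.23, 0.23, 0.23, 0.23, 0.23, 0.23, 0.23, 0.23, 0.23, 0.23, 0.23, 0.23, 0.23],
  jaw=1,
  squeeze=15,
)

```text
time: 2.1
tool_pos: [0.5413, 0.1952, 0.4043]
tool_rot: [3.141, 0.001, 0.332]
contact_force: [0.9, -0.4, 0.2]
opening: 0.092
grip_force: 0.0
```

Emit:
arm_command(
  xyz=[
    [0, 0, 0],
    [0, 0, 0],
    [0, 0, 0],
  ],
  spin=[0, 0, 0],
)

```text
time: 2.4
tool_pos: [0.5405, 0.193, 0.4044]
tool_rot: [3.141, 0.001, 0.332]
contact_force: [-0.2, 0.5, -0.1]
opening: 0.092
grip_force: 0.0
```

```bash
python3 - <<'E'
from cell import *
from h import *
c=read_camera("wrist");np.savez("pics/w1.npz",**c);cv2.imwrite("pics/w1.png",c["img"][...,::-1])
s=observe();print(s["time"],s["tool_pos"],np.degrees(s["tool_rot"]),s["contact_force"],s["qpos"])
P=cloud(c);z=P[...,2];near=(np.hypot(P[...,0]-.541,P[...,1]-.193)<.05)
F=P[near&(z>.053)&(z<.068)];print(len(F),rect(F),np.median(F[:,2]))
I=c["img"].astype(int);W=(I.min(2)>130)&(np.ptp(I,2)<30)&(np.hypot(P[...,0]-.615,P[...,1]-.218)<.05)&(z>.005)&(z<.02)
if W.sum()>50:
    uv=np.argwhere(W)[:,::-1];print(W.sum(),rect(plane(c,uv,.012)),np.median(P[W][:,2]))
E
```

```text
2.45 [0.54049484 0.19269037 0.40470017] [1.79986583e+02 3.91255536e-02 1.89725033e+01] [ 0.09013916 -1.01878641  0.40101686] [ 2.08997538e-01  4.32222863e-01  1.38520250e+00 -3.25424884e-04
  1.32481656e+00  1.44874048e+00]
313 (array([543.8, 190.5]), array([30.4,  8.7]), 18.9) 0.0582817649965538
4050 (array([622.2, 222.8]), array([80.2, 71.3]), 19.8) 0.01144926640053745
```

View pics/w1.png

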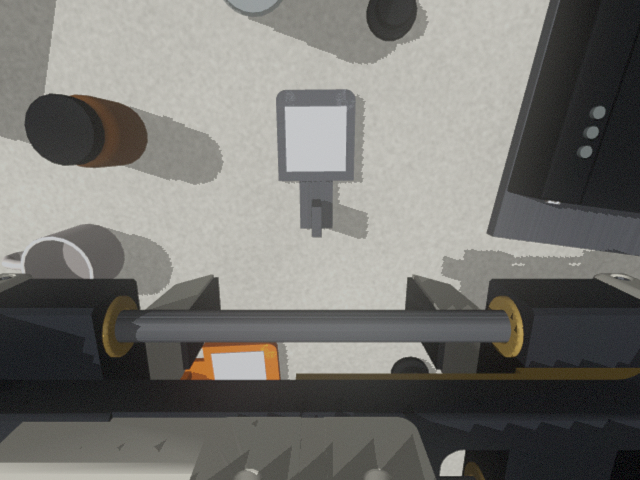

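The wrist view shows the fin at about (316,218), the tray square to the gripper at 18.9°, and no obstacles near the fingers. I'll go down and grip.

Emit:
arm_command(
  xyz=[
    [1.5, -0.7, -20],
    [0, 0, -35],
    [0, 0, -35],
    [0, 0, -35],
    [0, 0, -25],
    [0, 0, -20],
    [0, 0, -15],
    [0, 0, -10],
    [0, 0, -10],
    [0, 0, 0],
    [0, 0, 0],
    [0, 0, 0],
  ],
  spin=[0, 0, 0, 0, 0, 0, 0, 0, 0, 0, 0, 0],
)

```text
time: 3.65
tool_pos: [0.5426, 0.1929, 0.2006]
tool_rot: [3.141, -0.002, 0.332]
contact_force: [-0.3, 0.7, -0.2]
opening: 0.0922
grip_force: 0.0
```

Emit:
arm_command(
  xyz=[
    [0, 0, 0],
    [0, 0, 0],
    [0, 0, 0],
    [0, 0, 0],
    [0, 0, 0],
    [0, 0, 0],
    [0, 0, 0],
    [0, 0, 0],
    [0, 0, 0],
    [0, 0, 0],
  ],
  spin=[0, 0, 0, 0, 0, 0, 0, 0, 0, 0],
  jaw=-1,
  squeeze=20,
)

```text
time: 4.65
tool_pos: [0.5423, 0.1929, 0.1997]
tool_rot: [3.141, 0.0, 0.332]
contact_force: [-0.6, 0.5, 0.1]
opening: 0.0159
grip_force: 0.0
```

Emit:
arm_command(
  xyz=[
    [0, 0, 0],
    [0, 0, 0],
    [0, 0, 0],
    [0, 0, 0],
  ],
  spin=[0, 0, 0, 0],
)

```text
time: 5.05
tool_pos: [0.5423, 0.1928, 0.1997]
tool_rot: [3.141, 0.0, 0.332]
contact_force: [0.2, -0.8, 0.4]
opening: 0.01
grip_force: 20.0
```

Emit:
arm_command(
  xyz=[
    [0, 0, 1],
    [0, 0, 3],
    [0, 0, 6],
    [0, 0, 15],
    [0, 0, 20],
    [0, 0, 20],
    [0, 0, 20],
    [0, 0, 10],
    [0, 0, 5],
    [0, 0, 0],
    [0, 0, 0],
  ],
  spin=[0, 0, 0, 0, 0, 0, 0, 0, 0, 0, 0],
  jaw=-1,
  squeeze=45,
)

```text
time: 6.15
tool_pos: [0.5421, 0.1928, 0.2988]
tool_rot: [-3.141, 0.002, 0.332]
contact_force: [0.1, 0.6, -1.6]
opening: 0.0098
grip_force: 45.0
```

```bash
python3 - <<'E'
from cell import *
from h import *
c=read_camera("wrist");np.savez("pics/w2.npz",**c);cv2.imwrite("pics/w2.png",c["img"][...,::-1])
s=observe();print(s["time"],s["tool_pos"],np.degrees(s["tool_rot"]),s["contact_force"],s["torque"],s["opening"],s["grip_force"])
tp=s["tool_pos"];y=s["tool_rot"][2];P=cloud(c);z=P[...,2]
I=c["img"].astype(int);W=((I.min(2)>130)&(np.ptp(I,2)<30)&(z>.09)&(z<.15)).astype(np.uint8)
k,l,st,ce=cv2.connectedComponentsWithStats(W);j=1+st[1:,4].argmax();Q=P[l==j]
D=(Q[:,:2]-tp[:2])@np.array([[np.cos(y),-np.sin(y)],[np.sin(y),np.cos(y)]])
L=np.c_[D,Q[:,2]-tp[2]]*1e3;print(len(L),L.mean(0),rect(np.c_[L[:,:2]/1e3]))
a=np.linalg.lstsq(np.c_[L[:,:2],np.ones(len(L))],L[:,2],rcond=None)[0];print("slopes",a)
E
```

```text
6.2 [0.54204927 0.1928018  0.29872272] [-1.79990126e+02  1.10772011e-01  1.90244568e+01] [ 0.50072789 -0.32219727 -2.60534472] [-0.0598234   0.1150439   0.01473917] 0.00976758354275078 44.97947931289673
20020 [  79.31243822    0.5190397  -188.30651274] (array([78.2,  1.8]), array([65.9, 66.9]), 89.8)
slopes [-2.07402756e-03 -3.92660655e-04 -1.88141813e+02]
```

Emit:
arm_command(
  xyz=[
    [-2, -12, 0],
    [-3, -20, 0],
    [-3, -25, 0],
    [-3, -28, 0],
    [-3, -28, 0],
    [-3, -28, 0],
    [-4, -28, 0],
    [-4, -28, 0],
    [-4, -28, 0],
    [-4, -25, 0],
    [-3, -22, 0],
    [-3, -17, 0],
    [-2, -14.5, 0],
    [0, 0, 0],
    [0, 0, 0],
    [0, 0, 0],
  ],
  spin=[-0.3, -0.5, -0.6, -0.7, -0.7, -0.7, -0.7, -0.7, -0.7, -0.6, -0.6, -0.4, -0.4, 0, 0, 0],
)

```text
time: 7.8
tool_pos: [0.5013, -0.1101, 0.2996]
tool_rot: [-3.141, 0.0, 0.2]
contact_force: [0.5, -1.6, -1.6]
opening: 0.01
grip_force: 45.0
```

```bash
python3 - <<'E'
from cell import *
from h import *
s=observe();print(s["time"],s["tool_pos"],np.degrees(s["tool_rot"]),s["contact_force"],s["torque"])
yaw=np.radians(11.4);R=np.array([[np.cos(yaw),np.sin(yaw)],[-np.sin(yaw),np.cos(yaw)]])
c=read_camera("wrist");np.savez("pics/w3.npz",**c);cv2.imwrite("pics/w3.png",c["img"][...,::-1])
P=cloud(c).reshape(-1,3);z=P[:,2]
L=(P[:,:2]-[.648,-.0811])@R.T
g=(z>.068)&(z<.082)&(np.abs(L[:,1])<.12)&(L[:,0]>-.03)&(L[:,0]<.1)
print("top",g.sum(),np.median(z[g]))
# front edge line: min x per y bin
for lo in np.arange(-.09,.09,.02):
    b=g&(L[:,1]>lo)&(L[:,1]<lo+.02)
    if b.sum()>30: print("y%.0f x%.1f"%(lo*1e3+10,np.percentile(L[b,0],1)*1e3),end="; ")
print()
for lo in np.arange(.02,.09,.015):
    b=g&(L[:,0]>lo)&(L[:,0]<lo+.015)
    if b.sum()>30: print("x%.0f y %.1f %.1f"%(lo*1e3+7,*(np.percentile(L[b,1],[.3,99.7])*1e3)),end="; ")
print("\ntool in analyser",R@(s["tool_pos"][:2]-[.648,-.0811])*1e3)
E
```

```text
7.8 [ 0.50128752 -0.11008518  0.2996178 ] [-1.79984243e+02  1.63952096e-02  1.14661359e+01] [ 0.50013383 -1.57497925 -1.57030497] [-0.01639958  0.11043667 -0.00138708]
top 0 nan


  return _methods._mean(a, axis=axis, dtype=dtype,
  ret = ret.dtype.type(ret / rcount)
```

View pics/w3.png

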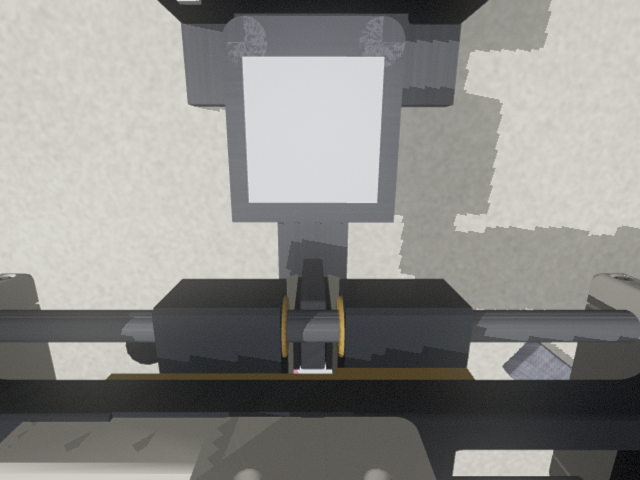

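The wrist view shows the tray level in the grip and square to the sill. The sill's front corners are near (188,105) and (455,105), and the tray covers its middle. I'll check those corners by rays onto z = 15 mm.

```bash
python3 - <<'E'
from h import *
c=load("pics/w3.npz");yaw=np.radians(11.4);R=np.array([[np.cos(yaw),np.sin(yaw)],[-np.sin(yaw),np.cos(yaw)]])
P=cloud(c);L=(P[...,:2]-[.648,-.0811])@R.T;z=P[...,2]
g=(z>.009)&(z<.021)&(L[...,0]<-.005)&(L[...,0]>-.07)&(np.abs(L[...,1])<.12)
x=L[g];print(g.sum(),"z",np.median(z[g]),"y",np.percentile(x[:,1],[.3,1,99,99.7])*1e3)
for s in (-1,1):
    b=x[x[:,1]*s>.06];print(s,"front x",np.percentile(b[:,0],[0.5,1,3])*1e3)
E
```

```text
6239 z 0.013517034781887483 y [-98.93767166 -98.46665483  90.20114395  90.76916379]
-1 front x [-48.35928432 -48.29780414 -47.4820542 ]
1 front x [-48.16096766 -48.0570466  -46.92672058]
```

```bash
python3 - <<'E'
from cell import *
from h import *
yaw=np.radians(11.4);R=np.array([[np.cos(yaw),np.sin(yaw)],[-np.sin(yaw),np.cos(yaw)]])
tool=observe()["tool_pos"]; exp=R@(tool[:2]-[.648,-.0811])*1e3+[79.3,0]; print("expected pan centre",exp)
for n in ("top","side"):
    c=read_camera(n);np.savez(f"pics/{n}1.npz",**c)
    P=cloud(c);z=P[...,2];I=c["img"].astype(int);L=(P[...,:2]-[.648,-.0811])@R.T*1e3
    m=(np.hypot(L[...,0]+70,L[...,1])<60)&(z>.095)&(z<.13)
    w=(m&(I.min(2)>100)).astype(np.uint8);k,l,st,ce=cv2.connectedComponentsWithStats(w)
    if k<2: print(n,"none",m.sum());continue
    j=1+st[1:,4].argmax();uv=np.argwhere(l==j)[:,::-1];q=(plane(c,uv,tool[2]-.188)[:,:2]-[.648,-.0811])@R.T
    print(n,len(uv),q.mean(0)*1e3,rect(q),np.median(z[l==j]))
E
```

```text
expected pan centre [-70.15776948   0.67593653]
top 308 [-64.68152182  11.63805207] (array([-72.7,   4. ]), array([67.1, 70. ]), 89.7) 0.11151219583405836
side 302 [-68.81659072   3.29937847] (array([-71.6,   1. ]), array([63.4, 62.2]), 1.1) 0.1135452871948196
```

Emit:
arm_command(
  xyz=[
    [0.5, -2.5, -5],
    [0, 0, -15],
    [0, 0, -20],
    [0, 0, -20],
    [0, 0, -10],
    [0, 0, -6],
    [0, 0, -4],
    [0, 0, -1.5],
    [0, 0, -1],
    [0, 0, 0],
    [0, 0, 0],
  ],
  spin=[0, 0, 0, 0, 0, 0, 0, 0, 0, 0, 0],
)

```text
time: 9.05
tool_pos: [0.502, -0.1132, 0.2177]
tool_rot: [3.141, -0.001, 0.2]
contact_force: [-0.0, -0.5, -2.0]
opening: 0.0094
grip_force: 45.0
```

Emit:
arm_command(
  xyz=[
    [0, 0, -0.5],
    [0, 0, -0.5],
    [0, 0, 0],
    [0, 0, 0],
  ],
  spin=[0, 0, 0, 0],
)

```text
time: 9.45
tool_pos: [0.5018, -0.1131, 0.2162]
tool_rot: [3.142, 0.0, 0.199]
contact_force: [0.0, 0.0, -2.1]
opening: 0.0097
grip_force: 45.0
```

Emit:
arm_command(
  xyz=[
    [1.96, 0.4, 0],
    [3.92, 0.79, 0],
    [4.9, 0.99, 0],
    [4.9, 0.99, 0],
    [4.9, 0.99, 0],
    [4.9, 0.99, 0],
    [4.9, 0.99, 0],
    [3.92, 0.79, 0],
    [1.96, 0.4, 0],
    [0, 0, 0],
    [0, 0, 0],
  ],
  spin=[0, 0, 0, 0, 0, 0, 0, 0, 0, 0, 0],
)

```text
time: 10.55
tool_pos: [0.538, -0.1058, 0.2162]
tool_rot: [-3.142, 0.0, 0.199]
contact_force: [-0.6, -0.3, -1.3]
opening: 0.0099
grip_force: 45.0
```

Emit:
arm_command(
  xyz=[
    [0, 0, -0.4],
    [0, 0, -0.4],
    [0, 0, 0],
    [0, 0, 0],
  ],
  spin=[0, 0, 0, 0],
)

```text
time: 10.95
tool_pos: [0.538, -0.1058, 0.2154]
tool_rot: [3.141, 0.0, 0.199]
contact_force: [0.4, 0.2, -1.5]
opening: 0.0098
grip_force: 45.0
```

Emit:
arm_command(
  xyz=[
    [0, 0, -0.4],
    [0, 0, 0],
    [0, 0, 0],
  ],
  spin=[0, 0, 0],
)

```text
time: 11.25
tool_pos: [0.5381, -0.1058, 0.215]
tool_rot: [3.142, 0.0, 0.199]
contact_force: [-0.7, -0.2, -2.7]
opening: 0.01
grip_force: 45.0
```

Emit:
arm_command(
  xyz=[
    [0, 0, -0.4],
    [0, 0, 0],
    [0, 0, 0],
  ],
  spin=[0, 0, 0],
)

```text
time: 11.55
tool_pos: [0.5381, -0.1058, 0.2147]
tool_rot: [3.141, -0.0, 0.199]
contact_force: [-0.8, -0.7, -0.3]
opening: 0.01
grip_force: 45.0
```

Emit:
arm_command(
  xyz=[
    [0, 0, -0.4],
    [0, 0, 0],
    [0, 0, 0],
  ],
  spin=[0, 0, 0],
)

```text
time: 11.85
tool_pos: [0.5381, -0.1058, 0.2146]
tool_rot: [3.141, -0.0, 0.199]
contact_force: [-2.3, -0.1, 5.1]
opening: 0.0099
grip_force: 45.0
```

Emit:
arm_command(
  xyz=[
    [0, 0, 0.3],
    [0, 0, 0],
    [0, 0, 0],
  ],
  spin=[0, 0, 0],
  squeeze=10,
)

```text
time: 12.15
tool_pos: [0.5382, -0.1059, 0.2146]
tool_rot: [3.141, -0.0, 0.199]
contact_force: [-0.7, -0.3, 3.0]
opening: 0.0098
grip_force: 10.0
```

Emit:
arm_command(
  xyz=[
    [1.96, 0.4, 0],
    [1.96, 0.4, 0],
    [1.96, 0.4, 0],
    [0, 0, 0],
  ],
  spin=[0, 0, 0, 0],
)

```text
time: 12.55
tool_pos: [0.5443, -0.1045, 0.2145]
tool_rot: [3.141, -0.001, 0.2]
contact_force: [0.2, 0.3, 1.6]
opening: 0.0101
grip_force: 10.0
```

Emit:
arm_command(
  xyz=[
    [0.98, 0.2, 0],
    [0.98, 0.2, 0],
    [0, 0, 0],
    [0, 0, 0],
  ],
  spin=[0, 0, 0, 0],
)

```text
time: 12.95
tool_pos: [0.546, -0.1042, 0.2146]
tool_rot: [3.141, -0.0, 0.199]
contact_force: [-2.4, 0.6, 3.2]
opening: 0.0098
grip_force: 10.0
```

Emit:
arm_command(
  xyz=[
    [0.98, 0.2, 0.1],
    [0.98, 0.2, 0],
    [0, 0, 0],
    [0, 0, 0],
  ],
  spin=[0, 0, 0, 0],
)

```text
time: 13.35
tool_pos: [0.548, -0.1038, 0.2146]
tool_rot: [3.141, -0.0, 0.199]
contact_force: [-0.8, -0.1, 2.0]
opening: 0.0102
grip_force: 10.0
```

Emit:
arm_command(
  xyz=[
    [0.98, 0.2, 0],
    [0.98, 0.2, 0],
    [0, 0, 0],
    [0, 0, 0],
  ],
  spin=[0, 0, 0, 0],
)

```text
time: 13.75
tool_pos: [0.5499, -0.1034, 0.2146]
tool_rot: [3.141, -0.0, 0.199]
contact_force: [-1.3, -1.3, 1.8]
opening: 0.0099
grip_force: 10.0
```

Emit:
arm_command(
  xyz=[
    [0.98, 0.2, 0],
    [0.98, 0.2, 0],
    [0, 0, 0],
    [0, 0, 0],
  ],
  spin=[0, 0, 0, 0],
)

```text
time: 14.15
tool_pos: [0.5519, -0.103, 0.2146]
tool_rot: [3.141, -0.0, 0.199]
contact_force: [-0.9, 0.7, 2.6]
opening: 0.01
grip_force: 10.0
```

Emit:
arm_command(
  xyz=[
    [0.98, 0.2, 0],
    [0.98, 0.2, 0],
    [0, 0, 0],
    [0, 0, 0],
  ],
  spin=[0, 0, 0, 0],
)

```text
time: 14.55
tool_pos: [0.5539, -0.1026, 0.2146]
tool_rot: [3.141, -0.0, 0.199]
contact_force: [-1.5, 0.4, 1.6]
opening: 0.0103
grip_force: 10.0
```

Emit:
arm_command(
  xyz=[
    [0.98, 0.2, 0],
    [0.98, 0.2, 0],
    [0, 0, 0],
    [0, 0, 0],
  ],
  spin=[0, 0, 0, 0],
)

```text
time: 14.95
tool_pos: [0.5558, -0.1022, 0.2146]
tool_rot: [3.141, -0.0, 0.199]
contact_force: [-0.6, 0.0, 1.3]
opening: 0.0103
grip_force: 10.0
```

Emit:
arm_command(
  xyz=[
    [0.98, 0.2, 0],
    [0.98, 0.2, 0],
    [0, 0, 0],
    [0, 0, 0],
  ],
  spin=[0, 0, 0, 0],
)

```text
time: 15.35
tool_pos: [0.5578, -0.1018, 0.2146]
tool_rot: [3.141, -0.0, 0.199]
contact_force: [-0.6, -0.0, 1.3]
opening: 0.0102
grip_force: 10.0
```

```bash
cat > look.py <<'E'
from cell import *
from h import *
def look(tag):
    s=observe();yaw=np.radians(11.4);R=np.array([[np.cos(yaw),np.sin(yaw)],[-np.sin(yaw),np.cos(yaw)]])
    print(s["time"],"tool(an) mm",R@(s["tool_pos"][:2]-[.648,-.0811])*1e3,"F(an)",R@s["contact_force"][:2],s["contact_force"][2],"T",s["torque"])
    c=read_camera("wrist");np.savez(f"pics/{tag}.npz",**c);cv2.imwrite(f"pics/{tag}.png",c["img"][...,::-1])
    y=s["tool_rot"][2];tp=s["tool_pos"];Q=np.array([[np.cos(y),np.sin(y)],[-np.sin(y),np.cos(y)]])
    P=cloud(c);z=P[...,2];g=(c["img"].min(2)>120)&(z>.018)&(z<.034)
    k,l,st,ce=cv2.connectedComponentsWithStats(g.astype(np.uint8));j=1+st[1:,4].argmax();uv=np.argwhere(l==j)[:,::-1]
    X=(plane(c,uv,.027)[:,:2]-tp[:2])@Q.T*1e3
    for sgn,nm in ((0,"right"),(1,"left")):
        xs=np.arange(X[:,0].min()+3,X[:,0].max()-3,2);e=[]
        for a in xs:
            b=X[np.abs(X[:,0]-a)<1.5,1]
            e.append(b.max() if sgn else b.min())
        p=np.polyfit(xs,e,1);print(nm,"edge slope deg",np.degrees(np.arctan(p[0])),"y at grip+70",np.polyval(p,70))
    print("white x",X[:,0].min(),X[:,0].max(),"z",np.median(z[l==j]))
E
python3 -c "
from look import *
look('w4')"
```

```text
15.35 tool(an) mm [-92.51702148  -2.47269131] F(an) [-0.61605285  0.09053528] 1.3068190726688227 T [ 0.01325366  0.11272495 -0.03725086]
right edge slope deg 0.2911071112500962 y at grip+70 -30.54675249497828
left edge slope deg -0.3712394245268382 y at grip+70 31.93369358671136
white x 45.435088828775044 95.18819828223626 z 0.026480247569346194
```

View pics/w4.png

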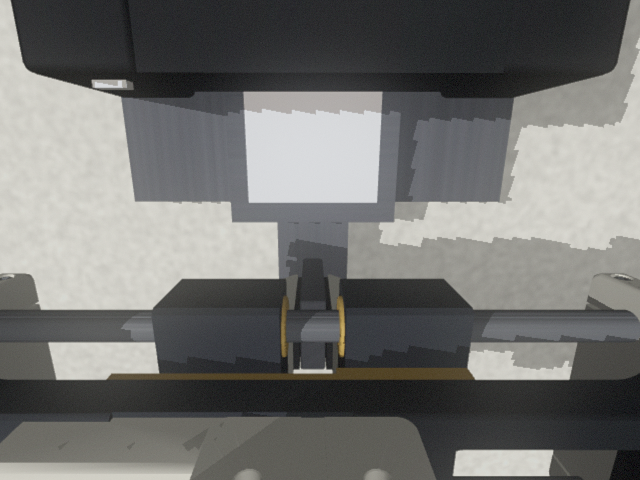

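The wrist view shows the tray straight in the mouth, with its pan rear edge at columns 232–395 and the sill edges at 135–507. That puts it about 3.5 mm left of centre, with no guide contact yet. I'll keep feeling forward.

Emit:
arm_command(
  xyz=[
    [0.98, 0.2, 0],
    [0.98, 0.2, 0],
    [0, 0, 0],
    [0, 0, 0],
  ],
  spin=[0, 0, 0, 0],
)

```text
time: 15.8
tool_pos: [0.5597, -0.1014, 0.2146]
tool_rot: [3.141, -0.0, 0.199]
contact_force: [-0.6, -0.4, 1.1]
opening: 0.0103
grip_force: 10.0
```

Emit:
arm_command(
  xyz=[
    [0.98, 0.2, 0],
    [0.98, 0.2, 0],
    [0, 0, 0],
    [0, 0, 0],
  ],
  spin=[0, 0, 0, 0],
)

```text
time: 16.2
tool_pos: [0.5617, -0.101, 0.2146]
tool_rot: [3.141, -0.0, 0.199]
contact_force: [-0.7, -0.5, 1.6]
opening: 0.0097
grip_force: 10.0
```

Emit:
arm_command(
  xyz=[
    [0.98, 0.2, 0],
    [0.98, 0.2, 0],
    [0, 0, 0],
    [0, 0, 0],
  ],
  spin=[0, 0, 0, 0],
)

```text
time: 16.6
tool_pos: [0.5637, -0.1006, 0.2146]
tool_rot: [3.141, -0.0, 0.199]
contact_force: [-0.9, -1.1, 2.0]
opening: 0.0096
grip_force: 10.0
```

Emit:
arm_command(
  xyz=[
    [0.98, 0.2, 0],
    [0.98, 0.2, 0],
    [0, 0, 0],
    [0, 0, 0],
  ],
  spin=[0, 0, 0, 0],
)

```text
time: 17.0
tool_pos: [0.5656, -0.1002, 0.2146]
tool_rot: [3.141, -0.0, 0.199]
contact_force: [-2.3, -0.6, 2.3]
opening: 0.0103
grip_force: 10.0
```

Emit:
arm_command(
  xyz=[
    [0.98, 0.2, 0],
    [0.98, 0.2, 0],
    [0, 0, 0],
    [0, 0, 0],
  ],
  spin=[0, 0, 0, 0],
)

```text
time: 17.4
tool_pos: [0.5676, -0.0998, 0.2146]
tool_rot: [3.141, -0.0, 0.199]
contact_force: [-1.9, -1.1, 2.1]
opening: 0.0099
grip_force: 10.0
```

```bash
python3 -c "
from look import *
look('w5')"
```

```text
17.4 tool(an) mm [-82.5057247   -2.46208992] F(an) [-2.11725719 -0.67091833] 2.0850725133059704 T [-0.16769763  0.186366   -0.0390208 ]
right edge slope deg 0.3902388476899085 y at grip+70 -30.625934486169292
left edge slope deg -0.47933849658552374 y at grip+70 31.7565523429392
white x 41.57281922086001 84.6892475628301 z 0.02647602820043643
```

```bash
python3 - <<'E'
from h import *
a=load("pics/w4.npz")["img"];b=load("pics/w5.npz")["img"]
cv2.imwrite("pics/cmp.png",np.hstack([a[60:300,180:450],b[60:300,180:450]])[...,::-1])
for n in ("w3","w4","w5"):
    g=load(f"pics/{n}.npz")["img"].min(2)[:,290:340].mean(1).astype(int);print(n,g[196:228:2])
    g=load(f"pics/{n}.npz")["img"].min(2)[150:190].mean(0).astype(int);i=np.where(g>150)[0];print(i.min(),i.max())
E
```

```text
w3 [213 213 214 190 115 118 115 116 116 114 114 114 113 109 110 109]
0 639
w4 [215 215 215 192 116 118 116 116 116 115 115 114 113 105 110 110]
0 639
w5 [217 217 218 194 118 121 119 119 119 118 117 117 116 108 112 112]
0 639
```

View pics/cmp.png

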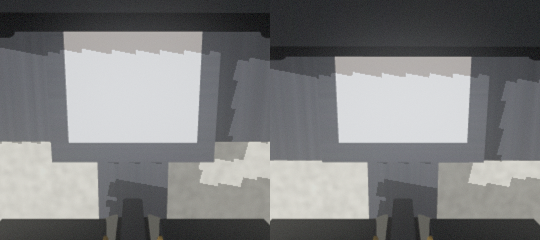

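Side by side, the two crops show the tray has not slipped or turned in the grip: its rear edge is on the same row in both. I'll continue.

Emit:
arm_command(
  xyz=[
    [0.98, 0.2, 0],
    [0.98, 0.2, 0],
    [0, 0, 0],
    [0, 0, 0],
  ],
  spin=[0, 0, 0, 0],
)

```text
time: 17.85
tool_pos: [0.5695, -0.0994, 0.2147]
tool_rot: [3.141, -0.0, 0.199]
contact_force: [-0.5, -1.9, 2.5]
opening: 0.0097
grip_force: 10.0
```

Emit:
arm_command(
  xyz=[
    [0.98, 0.2, 0],
    [0.98, 0.2, 0],
    [0, 0, 0],
    [0, 0, 0],
  ],
  spin=[0, 0, 0, 0],
)

```text
time: 18.25
tool_pos: [0.5715, -0.099, 0.2147]
tool_rot: [3.141, -0.0, 0.199]
contact_force: [-1.1, -0.3, 3.2]
opening: 0.0098
grip_force: 10.0
```

```bash
python3 -c "
from look import *
look('w6')"
```

```text
18.25 tool(an) mm [-78.51477745  -2.4366389 ] F(an) [-1.16922109 -0.03818383] 3.1561046893062783 T [-0.184432    0.26521596 -0.08017551]
right edge slope deg 0.31046356427721833 y at grip+70 -30.647420955592352
left edge slope deg -0.6708831572201325 y at grip+70 31.727415165188297
white x 43.52154915452554 80.36674818589638 z 0.026469226275681823
```

Emit:
arm_command(
  xyz=[
    [0.1, -0.5, 0.2],
    [0, 0, 0],
    [0, 0, 0],
  ],
  spin=[0, 0, 0],
)

```text
time: 18.6
tool_pos: [0.5716, -0.0993, 0.2147]
tool_rot: [-3.141, -0.0, 0.2]
contact_force: [1.1, 1.6, -0.1]
opening: 0.0102
grip_force: 10.0
```

```bash
cat > f.py <<'E'
from cell import *
from h import *
s=observe();yaw=np.radians(11.4);R=np.array([[np.cos(yaw),np.sin(yaw)],[-np.sin(yaw),np.cos(yaw)]])
print(s["time"],"tool(an)",np.round(R@(s["tool_pos"][:2]-[.648,-.0811])*1e3,2),"F(an)",np.round(R@s["contact_force"][:2],2),s["contact_force"][2].round(2),"T(an)",np.round(R@s["torque"][:2],3),s["torque"][2].round(3))
E
python3 f.py
```

```text
18.6 tool(an) [-78.49  -2.74] F(an) [1.37 1.33] -0.11 T(an) [0.136 0.022] 0.009
```

Emit:
arm_command(
  xyz=[
    [0.98, 0.2, 0],
    [0.98, 0.2, 0],
    [0, 0, 0],
    [0, 0, 0],
  ],
  spin=[0, 0, 0, 0],
)

```text
time: 19.0
tool_pos: [0.5735, -0.0991, 0.2147]
tool_rot: [3.142, 0.0, 0.199]
contact_force: [-0.6, 0.2, -2.3]
opening: 0.01
grip_force: 10.0
```

```bash
python3 f.py
```

```text
19.0 tool(an) [-76.57  -2.91] F(an) [-0.59  0.35] -2.33 T(an) [0.031 0.114] -0.015
```

Emit:
arm_command(
  xyz=[
    [0.98, 0.2, -0.1],
    [0.98, 0.2, 0],
    [0.98, 0.2, 0],
    [0.98, 0.2, 0],
    [0, 0, 0],
    [0, 0, 0],
  ],
  spin=[0, 0, 0, 0, 0, 0],
)

```text
time: 19.6
tool_pos: [0.5775, -0.0983, 0.2147]
tool_rot: [3.141, -0.0, 0.2]
contact_force: [1.1, -0.4, -1.1]
opening: 0.0101
grip_force: 10.0
```

```bash
python3 f.py
```

```text
19.6 tool(an) [-72.48  -2.9 ] F(an) [ 0.98 -0.63] -1.06 T(an) [-0.032  0.066] 0.009
```

Emit:
arm_command(
  xyz=[
    [0.98, 0.2, 0],
    [0.98, 0.2, 0],
    [0.98, 0.2, 0],
    [0.98, 0.2, 0],
    [0, 0, 0],
    [0, 0, 0],
  ],
  spin=[0, 0, 0, 0, 0, 0],
)

```text
time: 20.2
tool_pos: [0.5814, -0.0975, 0.2147]
tool_rot: [3.141, -0.0, 0.199]
contact_force: [0.9, 0.0, -1.9]
opening: 0.0098
grip_force: 10.0
```

```bash
python3 f.py
```

```text
20.2 tool(an) [-68.52  -2.89] F(an) [ 0.93 -0.14] -1.89 T(an) [0.023 0.056] 0.019
```

Emit:
arm_command(
  xyz=[
    [0.98, 0.2, 0],
    [0.98, 0.2, 0],
    [0.98, 0.2, 0],
    [0.98, 0.2, 0],
    [0.98, 0.2, 0],
    [0, 0, 0],
    [0, 0, 0],
  ],
  spin=[0, 0, 0, 0, 0, 0, 0],
)

```text
time: 20.9
tool_pos: [0.5863, -0.0965, 0.2147]
tool_rot: [3.141, -0.0, 0.199]
contact_force: [-0.2, -0.2, -1.8]
opening: 0.0102
grip_force: 10.0
```

```bash
python3 f.py
```

```text
20.9 tool(an) [-63.56  -2.88] F(an) [-0.21 -0.21] -1.81 T(an) [-0.024  0.02 ] -0.032
```

Emit:
arm_command(
  xyz=[
    [0.98, 0.2, 0],
    [0.98, 0.2, 0],
    [0.98, 0.2, 0],
    [0.98, 0.2, 0],
    [0.98, 0.2, 0],
    [0, 0, 0],
    [0, 0, 0],
  ],
  spin=[0, 0, 0, 0, 0, 0, 0],
)

```text
time: 21.6
tool_pos: [0.5912, -0.0955, 0.2147]
tool_rot: [3.141, -0.0, 0.199]
contact_force: [-0.2, 0.6, -0.7]
opening: 0.0102
grip_force: 10.0
```

```bash
python3 f.py
```

```text
21.6 tool(an) [-58.56  -2.87] F(an) [-0.1  0.6] -0.68 T(an) [0.042 0.125] -0.042
```

Emit:
arm_command(
  xyz=[
    [0.98, 0.2, 0],
    [0.98, 0.2, 0],
    [0.98, 0.2, 0],
    [0.98, 0.2, 0],
    [0.98, 0.2, 0],
    [0, 0, 0],
    [0, 0, 0],
  ],
  spin=[0, 0, 0, 0, 0, 0, 0],
)

```text
time: 22.3
tool_pos: [0.596, -0.0945, 0.2147]
tool_rot: [3.141, -0.0, 0.199]
contact_force: [0.0, -1.0, -1.7]
opening: 0.0097
grip_force: 10.0
```

```bash
python3 f.py
```

```text
22.3 tool(an) [-53.59  -2.86] F(an) [-0.15 -0.94] -1.68 T(an) [-0.006  0.124] 0.021
```

Emit:
arm_command(
  xyz=[
    [0.98, 0.2, 0],
    [0.98, 0.2, 0],
    [0.98, 0.2, 0],
    [0.98, 0.2, 0],
    [0, 0, 0],
    [0, 0, 0],
  ],
  spin=[0, 0, 0, 0, 0, 0],
)

```text
time: 22.9
tool_pos: [0.6, -0.0937, 0.2147]
tool_rot: [3.142, -0.0, 0.199]
contact_force: [-0.2, 0.2, -2.7]
opening: 0.0099
grip_force: 10.0
```

```bash
python3 f.py
```

```text
22.9 tool(an) [-49.59  -2.84] F(an) [-0.2   0.23] -2.73 T(an) [-0.041  0.109] -0.005
```

Emit:
arm_command(
  xyz=[
    [0.98, 0.2, -0.1],
    [0.98, 0.2, 0],
    [0, 0, 0],
  ],
  spin=[0, 0, 0],
  squeeze=7,
)

```text
time: 23.2
tool_pos: [0.602, -0.0933, 0.2147]
tool_rot: [3.141, -0.0, 0.199]
contact_force: [0.4, -0.2, -0.1]
opening: 0.0099
grip_force: 7.0
```

Emit:
arm_command(
  xyz=[
    [0.98, 0.2, 0],
    [0.98, 0.2, 0],
    [0, 0, 0],
  ],
  spin=[0, 0, 0],
)

```text
time: 23.5
tool_pos: [0.604, -0.0929, 0.2148]
tool_rot: [3.141, -0.0, 0.199]
contact_force: [-0.1, 0.9, -0.3]
opening: 0.0098
grip_force: 7.0
```

Emit:
arm_command(
  xyz=[
    [0.98, 0.2, 0],
    [0, 0, 0],
  ],
  spin=[0, 0],
)

```text
time: 23.7
tool_pos: [0.6049, -0.0927, 0.2147]
tool_rot: [3.141, -0.0, 0.199]
contact_force: [-0.7, 0.2, -0.4]
opening: 0.0101
grip_force: 7.0
```

Emit:
arm_command(
  xyz=[
    [0.98, 0.2, 0],
    [0, 0, 0],
  ],
  spin=[0, 0],
)

```text
time: 23.9
tool_pos: [0.6059, -0.0925, 0.2147]
tool_rot: [3.141, -0.0, 0.199]
contact_force: [-1.0, -0.3, 0.7]
opening: 0.0099
grip_force: 7.0
```

```bash
python3 f.py
```

```text
23.9 tool(an) [-43.51  -2.84] F(an) [-1.   -0.06] 0.67 T(an) [-0.008  0.185] -0.018
```

Nominal leading edge is about 81 mm. No stop yet, so I'll go on in 1 mm steps.

Emit:
arm_command(
  xyz=[
    [0.98, 0.2, 0],
    [0, 0, 0],
  ],
  spin=[0, 0],
)

```text
time: 24.1
tool_pos: [0.6069, -0.0923, 0.2147]
tool_rot: [3.141, -0.0, 0.199]
contact_force: [-1.2, -0.7, 0.8]
opening: 0.0101
grip_force: 7.0
```

Emit:
arm_command(
  xyz=[
    [0.98, 0.2, 0],
    [0, 0, 0],
  ],
  spin=[0, 0],
)

```text
time: 24.3
tool_pos: [0.6079, -0.0921, 0.2148]
tool_rot: [3.141, -0.0, 0.2]
contact_force: [-1.0, -0.5, 2.3]
opening: 0.0101
grip_force: 7.0
```

Emit:
arm_command(
  xyz=[
    [0.98, 0.2, 0],
    [0, 0, 0],
  ],
  spin=[0, 0],
)

```text
time: 24.5
tool_pos: [0.6088, -0.0919, 0.2147]
tool_rot: [3.141, -0.0, 0.199]
contact_force: [-1.4, 0.3, 3.1]
opening: 0.0098
grip_force: 7.0
```

```bash
python3 f.py
```

```text
24.5 tool(an) [-40.52  -2.85] F(an) [-1.33  0.59] 3.09 T(an) [0.023 0.292] -0.001
```

Emit:
arm_command(
  xyz=[
    [0.98, 0.2, 0.15],
    [0, 0, 0],
  ],
  spin=[0, 0],
)

```text
time: 24.7
tool_pos: [0.6099, -0.0917, 0.2147]
tool_rot: [3.141, -0.0, 0.199]
contact_force: [-0.5, -0.2, 0.9]
opening: 0.0102
grip_force: 7.0
```

Emit:
arm_command(
  xyz=[
    [0.98, 0.2, 0],
    [0, 0, 0],
  ],
  spin=[0, 0],
)

```text
time: 24.9
tool_pos: [0.6105, -0.0916, 0.2147]
tool_rot: [-3.141, 0.001, 0.199]
contact_force: [-4.2, -0.6, 2.5]
opening: 0.01
grip_force: 7.0
```

```bash
python3 f.py
```

```text
24.9 tool(an) [-38.84  -2.84] F(an) [-4.27  0.21] 2.46 T(an) [-0.02   0.501] -0.017
```

Emit:
arm_command(
  xyz=[
    [0.98, 0.2, 0],
    [0, 0, 0],
  ],
  spin=[0, 0],
)

```text
time: 25.1
tool_pos: [0.611, -0.0915, 0.2147]
tool_rot: [-3.141, 0.003, 0.2]
contact_force: [-6.4, -1.6, 5.5]
opening: 0.0098
grip_force: 7.0
```

```bash
python3 f.py
```

```text
25.1 tool(an) [-38.36  -2.87] F(an) [-6.57 -0.34] 5.53 T(an) [-0.125  1.076] -0.043
```

The stop is felt: 6.6 N along the bay with almost no side force, at a nominal depth of about 86 mm (expected 80–96). I'll let go.

Emit:
arm_command(
  xyz=[
    [0, 0, 0.2],
    [0, 0, 0],
    [0, 0, 0],
    [0, 0, 0],
    [0, 0, 0],
    [0, 0, 0],
    [0, 0, 0],
    [0, 0, 0],
  ],
  spin=[0, 0, 0, 0, 0, 0, 0, 0],
  jaw=0,
)

```text
time: 25.9
tool_pos: [0.6117, -0.0913, 0.215]
tool_rot: [3.141, -0.0, 0.199]
contact_force: [-0.1, 0.6, -0.2]
opening: 0.0458
grip_force: 0.0
```

```bash
python3 f.py; python3 - <<'E'
from cell import *
from h import *
c=read_camera("wrist");np.savez("pics/w7.npz",**c);cv2.imwrite("pics/w7.png",c["img"][...,::-1])
s=observe();print(s["opening"],s["grip_force"])
for n in ("w4","w7"):
    g=load(f"pics/{n}.npz")["img"].min(2)[:,290:340].mean(1).astype(int);print(n,g[196:228:2])
E
```

```text
25.9 tool(an) [-37.6   -2.85] F(an) [0.01 0.65] -0.22 T(an) [-0.011 -0.032] 0.001
0.046134121216528205 0.0
w4 [215 215 215 192 116 118 116 116 116 115 115 114 113 105 110 110]
w7 [40 40 41 40 41 40 41 41 42 40 40 41 40 41 40 40]
```

View pics/w7.png

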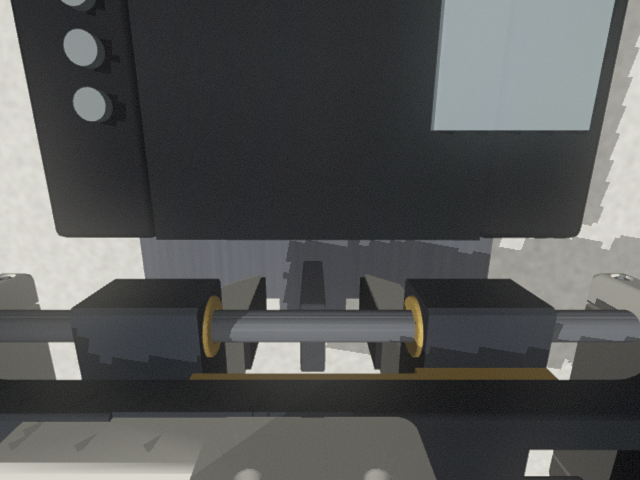

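The view shows the pan fully inside and the fin free and straight between the open fingers at about (313,315). To rule out a jam, I'll regrip lightly and push once more.

Emit:
arm_command(
  xyz=[
    [0, 0, 0],
    [0, 0, 0],
    [0, 0, 0],
    [0, 0, 0],
    [0, 0, 0],
    [0, 0, 0],
    [0, 0, 0],
    [0, 0, 0],
  ],
  spin=[0, 0, 0, 0, 0, 0, 0, 0],
  jaw=-1,
  squeeze=7,
)

```text
time: 26.75
tool_pos: [0.6117, -0.0913, 0.215]
tool_rot: [3.142, 0.0, 0.199]
contact_force: [-0.3, 0.1, -0.4]
opening: 0.01
grip_force: 7.0
```

```bash
python3 f.py
```

```text
26.75 tool(an) [-37.63  -2.83] F(an) [-0.25  0.2 ] -0.43 T(an) [0.012 0.034] 0.036
```

Emit:
arm_command(
  xyz=[
    [0.5, 0.1, 0],
    [0, 0, 0],
    [0, 0, 0],
  ],
  spin=[0, 0, 0],
)

```text
time: 27.05
tool_pos: [0.6119, -0.0913, 0.215]
tool_rot: [-3.141, 0.001, 0.199]
contact_force: [-4.0, -0.1, 2.9]
opening: 0.0099
grip_force: 7.0
```

```bash
python3 f.py
```

```text
27.05 tool(an) [-37.43  -2.83] F(an) [-3.93  0.73] 2.85 T(an) [-0.007  0.514] -0.033
```

Emit:
arm_command(
  xyz=[
    [0.5, 0.1, 0],
    [0, 0, 0],
    [0, 0, 0],
  ],
  spin=[0, 0, 0],
)

```text
time: 27.35
tool_pos: [0.6121, -0.0913, 0.215]
tool_rot: [-3.141, 0.002, 0.199]
contact_force: [-6.2, -0.4, 3.5]
opening: 0.0101
grip_force: 7.0
```

```bash
python3 f.py
```

```text
27.35 tool(an) [-37.2   -2.88] F(an) [-6.2   0.87] 3.46 T(an) [-0.061  0.906] 0.03
```

A hard, centred stop comes up at once, so the tray is home. I'll release and lift away.

Emit:
arm_command(
  xyz=[
    [0, 0, 0],
    [0, 0, 0],
    [0, 0, 0],
    [0, 0, 0],
    [0, 0, 0],
    [0, 0, 0],
    [0, 0, 0],
    [0, 0, 0],
  ],
  spin=[0, 0, 0, 0, 0, 0, 0, 0],
  jaw=0,
)

```text
time: 28.15
tool_pos: [0.6127, -0.0911, 0.215]
tool_rot: [3.142, -0.0, 0.199]
contact_force: [-0.4, -0.1, 0.2]
opening: 0.046
grip_force: 0.0
```

Emit:
arm_command(
  xyz=[
    [0, 0, 5],
    [0, 0, 10],
    [0, 0, 20],
    [0, 0, 25],
    [0, 0, 25],
    [0, 0, 20],
    [0, 0, 15],
    [0, 0, 5],
    [0, 0, 0],
    [0, 0, 0],
    [0, 0, 0],
  ],
  spin=[0, 0, 0, 0, 0, 0, 0, 0, 0, 0, 0],
)

```text
time: 29.25
tool_pos: [0.6125, -0.0911, 0.3389]
tool_rot: [-3.141, 0.002, 0.199]
contact_force: [0.3, 0.1, -0.3]
opening: 0.0459
grip_force: 0.0
```

```bash
python3 f.py; python3 - <<'E'
from cell import *
from h import *
yaw=np.radians(11.4);R=np.array([[np.cos(yaw),np.sin(yaw)],[-np.sin(yaw),np.cos(yaw)]])
c=read_camera("wrist");P=cloud(c);L=(P[...,:2]-[.648,-.0811])@R.T;z=P[...,2]
g=(z>.066)&(z<.085)&(L[...,0]<-.005)&(L[...,0]>-.08)&(np.abs(L[...,1])<.03);print("fin",g.sum(),rect(L[g]),np.median(z[g]))
E
```

```text
29.25 tool(an) [-36.77  -2.74] F(an) [ 0.35 -0.01] -0.33 T(an) [-0.003 -0.002] -0.039
fin 533 (array([-38.1,  -1.9]), array([30.2,  9.6]), 0.1) 0.07327913982844911
```

The fin stands at x = -38 mm, y = -2 mm, straight to 0.1°, with its top at 73 mm, which is the seated pose. I'll hand in.

```bash
python3 -c "
from cell import *
print(hand_in())"
```

```text
the job is handed in; nothing more can be done
None
```

The tray is in the bay against the back stop, released and lying straight, and the job was handed in at about 29 s; the contact force read at most about 7 N, no other object was touched as far as I could tell, and the hand-in gave no verdict.

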